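# Clamp a heat sink in the bonding jig with the flip-lever bolt

## Robot

A 6-joint arm with a two-finger parallel gripper is mounted at the origin on a cart in front of the work surface, level with it; the furniture and walls round the work are solid. World frame = base frame: x ahead of the robot, y to its left, z up, the work surface at z = 0. Lengths are in m, angles in rad, forces in N, time in s.
With the tool pointing down it reaches from about 0.375 to 0.9 m from the base axis. Payload 3.1 kg.
Tool frame: the origin (TCP) lies midway between the tips of the shut fingers; the grasp point (between the pads) lies 19 mm behind it; z points along the fingers, y is the line along which they close (so a half turn about z gives the same grasp; the last joint's range is limited). The gripper opens to 87 mm and grips with 3 to 60 N. Pads are 19 mm wide; open, the fingers measure 117 mm over their backs; the gripper's body (75 mm by 190 mm) begins 51 mm behind the grasp point.
Start: joints at [-1.391, 0.527, 1.433, -0, 1.181, -0.178], TCP at [0.219, -0.585, 0.223] pointing down, gripper open.
Joint ranges: [-3.08, 3.08], [-0.75, 2.2], [0.22, 2.44], [-1.43, 4.57], [0, 2.65], [-2.85, 2.85]. Speed limits (rad/s): [2.79, 2.79, 3.14, 3.14, 3.14, 3.14].

## Interface

Orientations are given as a 3x3 rotation matrix whose columns are the frame's x, y, z axes.
In Python, from plant import arm gives the robot as it stands.
- The arm moves only by the tool arm_command, never from a script. Its arguments are lists of equal length, an entry for each row: "linear": the shift along the tool's x, y, z each as a share of 0.15 m, from -1 to 1, a list of three; "delta_rot": the turn, a rotation vector about the tool's x, y, z each as a share of 180 degrees, from -1 to 1, a list of three. In form: {"linear": [[dx, dy, dz], ...], "delta_rot": [[rx, ry, rz], ...]}. A call has exactly 8 rows; each row is the pose to reach, as a shift and turn from the pose commanded when the call began, along the tool's axes at that moment, turning the shorter way round; what a row does not reach only later rows make up. A row lasts 1/8 s, in which the tool goes at most 62.5 mm and 10.7 degrees, less where a joint would pass 70% of its speed; a pose out of reach is approached as far as the arm can. A call with a number of a shift or a turn outside -1 to 1 is refused whole. A call with a gripper value outside its range is refused whole. "hand" is the opening, from 0 (shut) to 1 (fully open), set as the call begins (left out, the last holds). The fingers move at their own pace and stop on an object; the grip force is fixed at half the most. Time passes only in rows, so rows that repeat a pose let the fingers close, or fill a call up. It gives the time, the measured TCP pose, the force, the opening and the grip force at its end, in the units of the state.
- arm.read_state(): the state, without advancing time (a new reading comes with each control period).
- arm.read_camera(name): name is "side" or "top"; returns a dict with "img" (480x640x3 uint8, blue, green, red), "depth" (480x640 float32, m along the optical axis (not along the pixel's ray), 0 where there is no reading), "fx", "fy", "cx", "cy" (pixels), "k1" (the pictures are not rectified: a ray, as slopes to the right and down, at radius r is drawn at 1 + k1 r^2 times it, then the intrinsics apply), "view" (4x4, takes a point from world to camera coordinates). Camera axes: x right, y up, looking along -z (the intrinsics and any distortion apply to the point x, -y, -z); pixel columns grow to the right and rows downward; lengths in m; the calibration is good to about 2 mm. A picture is of the moment at which its call begins.
- arm.job_done(): hands the job in; it is judged then, once.
The state is a dict: "clock": time; "joint_positions": joint angles; "dq": joint speeds; "effort": joint torques, N m; "position": TCP position; "orientation": TCP orientation; "force": force on the tool from outside, world axes, zero at the start; "ft_torque": the same for the moment, N m; "grip_width": finger opening in m; "finger_force": force on a finger pad.
Only numpy, scipy, OpenCV 4.12 (cv2) and the standard library are available. Lean on these libraries where they do the work, as an engineer would, in place of code of your own. Each camera call takes 0.05 s, during which the arm holds its last target. There are 200 camera calls.

## Task

The heat sink lies in the nest of the bonding jig. With the lever of the clamp bolt standing up, screw the bolt in clockwise until its pad sits snug on the heat sink - firmly, not merely touching and not forced - then fold the lever down flat to lock it, let go, and leave the things lying around undisturbed.

Things in the scene. Friction and masses are not known exactly. Their poses are not given: they have to be found in the camera images.
- jig: Fixed bonding jig: aluminium base plate 90 x 130 x 12 mm with a shallow nest in its middle, two columns at y = +52 and -52 mm, and a bridge 36 x 130 mm across them, top 78 mm above the bench. Origin at the centre of the plate's underside, z up, y along the bridge. The vertical clamp bolt passes through the bridge straight above the origin.
- heat_sink: Small finned aluminium heat sink 30 x 30 x 17 mm, loose in the nest under the bolt, its top 29 mm above the bench; origin at the centre of its underside.
- clamp_bolt: Vertical steel clamp bolt in the bridge, head 32 mm across. Origin on its axis at the lever's pivot (about 104 mm above the bench), z up, x the way the lever folds. Clockwise from above screws it down 1.6 mm per rad; the thread drags 0.12 N m. The 22 mm pad at its lower end stands out differently each time (not measured), so it meets the heat sink after 0.3 to 3 rad.
- lever_pivot (a point): On the bolt's axis at the lever's pivot; axes as the bolt's. Snug feel: once the pad meets the heat sink, each rad adds about 45 N of pad force. Snug is about 27 N (16 to 38), some 0.6 rad past first touch: the torque about the bolt, read at rest after equal small turns, has then risen by about 0.18 N m over free turning (0.0065 per N). The bolt stays where it is left.
- lever_mid (a point): On the lever 30 mm from its pivot, mid-thickness: the place to pinch it. z along the lever away from the pivot, y across its 20 mm width, x across its 9 mm thickness, on the side to which it folds. The lever is a flat steel blade reaching 52 mm from the pivot; the head's cheeks beside it reach 6 mm above the pivot.
- lever_tip (a point): Middle of the lever's free end, 52 mm from the pivot; axes as lever_mid.
- flip_lever (a joint): Angle of the lever in rad: 0 standing up in line with the bolt (open), 1.57 folded down flat, square to the bolt (closed, its stop). It starts 0 to 0.1, and friction of about 0.05 N m holds it wherever it is left; pushed over from behind near its end it folds with a few N, in any direction of the bolt clear of the jig.
- flux_bottle: Small white dropper bottle, 30 mm across, 74 mm tall, standing loose on the bench beside the jig; origin under its base. Bystander.
- battery: 9 V block battery 26 x 49 x 17 mm lying loose on the bench; origin under its centre. Bystander.
- bnc_tee: Metal T-shaped coaxial adapter 35 x 46 x 15 mm lying loose on the bench; origin under its centre. Bystander.

How it is judged:
On the way:
1. the bolt is screwed in snug with its lever still up: the pad presses on the heat sink with 16 to 38 N, lever less than 0.3 rad from upright (contact force between clamp_bolt and heat_sink between 16 and 38 N and value of joint flip_lever below 0.3 rad), for 0.2 s.
At the end, for the whole second after the job is handed in: The lever is folded flat (at least 1.42 rad), the pad presses on the heat sink with 13 to 42 N, and the heat sink is still in its nest (moved less than 6 mm) (value of joint flip_lever above 1.42 rad and contact force between clamp_bolt and heat_sink between 13 and 42 N and distance of heat_sink from where it was at the start of the episode below 0.006 m); the robot touches nothing.
It fails at once if the bolt is forced: the pad presses on the heat sink with more than 50 N (contact force between clamp_bolt and heat_sink above 50 N).
It fails at once if a bystander is moved by more than 15 mm (distance of any of flux_bottle, battery, bnc_tee from where it was at the start of the episode above 0.015 m).
It also fails if it takes over 72 s, if anything falls off the work surface, if the arm or the gripper's body presses on something with over 40 N, if the wrist force passes 120 N, or if a joint passes its speed limit or range.

## Working session

There is one attempt and no reset: what is moved stays moved. The work goes in short steps, Python scripts to look and compute and a tool call to move; the robot and the scene stay as the last step left them, time stands still between calls to the robot, and variables do not carry over. Pictures are saved under pics/ and viewed, at most 10 in all, crops included, and the job is handed in when it is done.

Besides the shell and the picture viewer there is one more tool, called after "Call:" as name(argument=value, ...) on one line, values as JSON. arm_command: Moves the arm, as the interface text tells. Its arguments: {"type":"object","properties":{"linear":{"type":"array","items":{"type":"array","items":{"type":"number","minimum":-1,"maximum":1}}},"delta_rot":{"type":"array","items":{"type":"array","items":{"type":"number","minimum":-1,"maximum":1}}},"hand":{"type":"number"}},"required":["linear","delta_rot"]}

```bash
mkdir -p pics; cat > h.py <<'E'
import numpy as np, cv2
from plant import arm
def pts(c):
    h,w=c['depth'].shape
    u,v=np.meshgrid(np.arange(w),np.arange(h))
    x=(u-c['cx'])/c['fx'];y=(v-c['cy'])/c['fy'];xd,yd=x.copy(),y.copy()
    for _ in range(8):
        s=1+c['k1']*(x*x+y*y);x=xd/s;y=yd/s
    d=c['depth'];P=np.stack([x*d,-y*d,-d],-1)
    T=np.linalg.inv(np.array(c['view']))
    return P@T[:3,:3].T+T[:3,3]
E
python3 - <<'E'
from h import *
s=arm.read_state()
for k,v in s.items(): print(k,np.round(v,4).tolist())
for n in('top','side'):
    c=arm.read_camera(n);cv2.imwrite(f'pics/{n}0.png',c['img']);np.savez(f'{n}0.npz',**c)
    P=pts(c);T=np.linalg.inv(np.array(c['view']));print(n,T[:3,3],-T[:3,2],c['fx'])
E
```

```text
clock 0.0
joint_positions [-1.3915, 0.5285, 1.4339, 0.0, 1.1814, -0.1785]
dq [0.0016, 0.0003, 0.0004, 0.0014, -0.0012, 0.0006]
effort [0.0009, -44.0043, -17.6589, 0.0633, 0.0582, -0.0002]
position [0.2188, -0.5847, 0.2216]
orientation [[0.9367, 0.3502, -0.0004], [0.3502, -0.9367, 0.0021], [0.0004, -0.0021, -1.0]]
force [-0.2509, -0.667, -0.8604]
ft_torque [-0.0058, 0.0242, 0.0049]
finger_force 0.0
grip_width 0.0874
top [0.44774012 0.2428926  0.97320877] [ 0.07770376 -0.0340248  -0.99639572] 524.8673238283005
side [0.352948   1.09539909 0.55074503] [ 0.16067732 -0.88535164 -0.43627431] 564.1141926416742
```

View pics/top0.png

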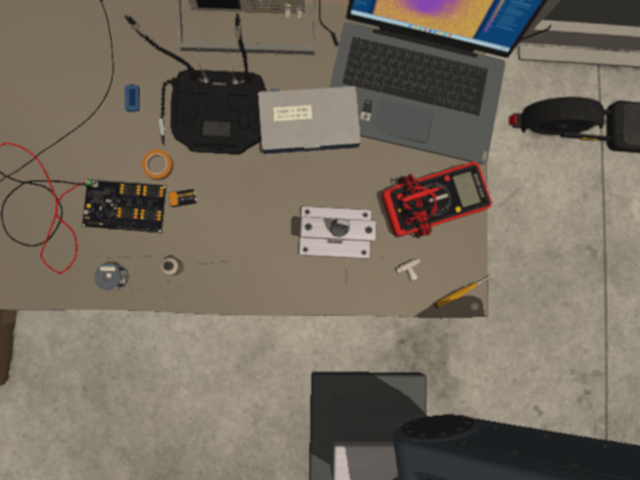

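View pics/side0.png

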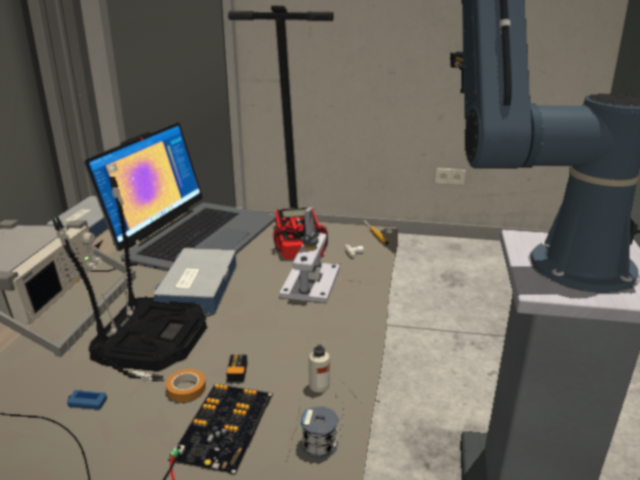

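Top view: the jig is at about (338,231), its bridge running left-right, with the dark bolt head near (340,228). The multimeter is on the right and the tee is at (410,268). Side view: the lever stands up at about (310,222). Measuring next.

```bash
python3 - <<'E'
from h import *
for n in('top','side'):
    c={k:v for k,v in np.load(f'{n}0.npz').items()};P=pts(c);hsv=cv2.cvtColor(c['img'],cv2.COLOR_BGR2HSV)
    x0,y0,x1,y1=(285,190,390,270) if n=='top' else (265,195,350,310)
    R=P[y0:y1,x0:x1].reshape(-1,3);H=hsv[y0:y1,x0:x1].reshape(-1,3)
    dep=R[:,2]
    def st(name,m):
        m=m&np.isfinite(dep)
        if m.sum()<5: print(name,m.sum());return
        Q=R[m];r=cv2.minAreaRect((Q[:,:2]*1000).astype(np.float32))
        print(n,name,m.sum(),'med',np.round(np.median(Q,0),4),'min',np.round(Q.min(0),4),'max',np.round(Q.max(0),4),'rect',np.round(r[0],1),np.round(r[1],1),round(r[2],1))
    near=(abs(R[:,0]-.5)<.12)
    st('plate',(dep>.006)&(dep<.018)&(H[:,2]>140))
    st('bridge',(dep>.070)&(dep<.084)&(H[:,2]>140))
    for a,b in((.086,.1),(.1,.112),(.112,.125),(.125,.14),(.14,.15),(.15,.165)): st((a,b),(dep>a)&(dep<b))
    im=c['img'][y0:y1,x0:x1];cv2.imwrite(f'pics/{n}c.png',cv2.resize(im,None,fx=5,fy=5,interpolation=cv2.INTER_CUBIC))
a=cv2.imread('pics/topc.png');b=cv2.imread('pics/sidec.png')
o=np.zeros((1000,1000,3),np.uint8);o[:400,:525]=a;o[:575,530:955]=b
cv2.imwrite('pics/crop.png',cv2.resize(o[:580,:960],(796,481)))
E
```

```text
top plate 1751 med [0.5203 0.1662 0.0118] min [0.4953 0.0999 0.0067] max [0.5873 0.2309 0.0178] rect [541.2 165.8] [129.3  90.2] 88.2
top bridge 1072 med [0.5374 0.1537 0.0778] min [0.5218 0.1022 0.0706] max [0.5601 0.2305 0.084 ] rect [541.1 166.1] [128.6  36.4] 88.3
top (0.086, 0.1) 100 med [0.5328 0.17   0.0954] min [0.5261 0.1163 0.0862] max [0.555  0.2169 0.0984] rect [539.2 166.3] [97.4 27.9] 75.7
top (0.1, 0.112) 70 med [0.5384 0.1718 0.1083] min [0.5319 0.1506 0.1022] max [0.55   0.1828 0.1119] rect [540.9 166.5] [33.1 13.3] 78.6
top (0.112, 0.125) 17 med [0.5379 0.1668 0.1206] min [0.5357 0.1516 0.1123] max [0.545  0.1756 0.1245] rect [539.9 164.1] [24.3  7. ] 82.1
top (0.125, 0.14) 20 med [0.5385 0.1682 0.1301] min [0.5364 0.1575 0.1265] max [0.5467 0.176  0.14  ] rect [539.3 167.8] [20.1  6. ] 61.4
top (0.14, 0.15) 17 med [0.5394 0.1694 0.145 ] min [0.5377 0.1585 0.1407] max [0.544  0.1759 0.1489] rect [539.6 167.6] [18.5  2.8] 70.4
top (0.15, 0.165) 78 med [0.5432 0.1657 0.1551] min [0.5374 0.1557 0.1501] max [0.5497 0.1752 0.1589] rect [543.6 165.8] [20.1  9.9] 74.0
side
[... 399 characters left out ...]
] 10.5
side (0.1, 0.112) 71 med [0.5405 0.1801 0.107 ] min [0.5339 0.1538 0.1   ] max [0.5509 0.1854 0.1114] rect [542.5 168.8] [32.3 13.3] 79.4
side (0.112, 0.125) 55 med [0.5414 0.1746 0.1181] min [0.534  0.1579 0.1121] max [0.549  0.1816 0.1249] rect [540.6 169.4] [26.4  8.6] 54.4
side (0.125, 0.14) 62 med [0.5424 0.1742 0.1327] min [0.5379 0.1588 0.125 ] max [0.5495 0.1795 0.1399] rect [541.5 170.3] [21.2  9.6] 54.7
side (0.14, 0.15) 43 med [0.5431 0.1745 0.1452] min [0.5386 0.1569 0.1406] max [0.5512 0.1805 0.1498] rect [543.5 167.9] [23.3  9.7] 64.5
side (0.15, 0.165) 48 med [0.5443 0.1728 0.1559] min [0.5394 0.1593 0.15  ] max [0.5508 0.1784 0.159 ] rect [544.8 169. ] [18.  10.1] 80.9
```

View pics/crop.png

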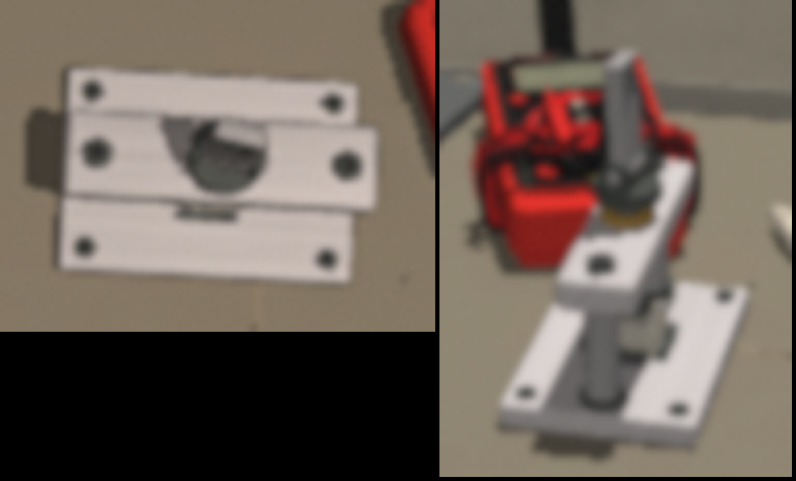

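Crop: the lever's top face runs from about (218,123) to (268,140), a clear slant to the bridge, and the lever leans slightly to +x. So the bolt axis is about (0.541, 0.1665), lever width yaw about 74° and fold direction about -16°. I'll grip with tool y at yaw 164° (j6 ≈ -2.57), which leaves over 5 rad of clockwise turn.

```bash
cat >> h.py <<'E'
def plan(p,yaw_y=None):
    s=arm.read_state();R=np.array(s['orientation']);d=R.T@(np.array(p)-s['position'])/0.15
    yy=np.degrees(np.arctan2(R[1,1],R[0,1]))
    print('t',round(s['clock'],2),'pos',np.round(s['position'],4),'yaw_y',round(yy,1),'j',np.round(s['joint_positions'],2),'lin',np.round(d,4))
    if yaw_y is not None:
        w=(yaw_y-yy+180)%360-180
        print('rz share', round(-w/180,4),'deg',round(w,1))
        # tilt correction included
        z=R[:,2]; t=R.T@np.cross(z,[0,0,-1]); print('tilt share',np.round(t/np.pi,4))
E
python3 -c "
from h import *
plan([.541,.1665,.2],164)"
```

```text
t 0.1 pos [ 0.2188 -0.5848  0.2217] yaw_y -69.5 j [-1.39  0.53  1.43 -0.    1.18 -0.18] lin [ 3.766  -3.9386  0.1533]
rz share 0.7028 deg -126.5
tilt share [-0.0006 -0.0001 -0.    ]
```

Call:
arm_command(linear=[[0.95,-1,0],[0.95,-1,0],[0.95,-1,0],[0.95,-1,0],[0.95,-1,0],[0.95,-1,0],[0.95,-1,0],[0.95,-1,0]], delta_rot=[[0,0,-0.05],[0,0,-0.1],[0,0,-0.15],[0,0,-0.2],[0,0,-0.25],[0,0,-0.3],[0,0,-0.35],[0,0,-0.4]], hand=1)

```text
clock: 1.1
position: [0.2997, -0.3946, 0.2222]
orientation: [[-0.049, 0.999, -0.0], [0.999, 0.049, 0.001], [0.001, -0.0, -1.0]]
force: [-0.5, -0.8, 1.5]
grip_width: 0.0871
finger_force: 0.0
```

```bash
python3 -c "
from h import *
plan([.541,.1665,.2],164)"
```

```text
t 1.1 pos [ 0.2997 -0.3946  0.2222] yaw_y 2.8 j [-1.15  0.36  1.75 -0.    1.04 -1.2 ] lin [3.6574 1.7895 0.1506]
rz share -0.8955 deg 161.2
tilt share [-0.0001 -0.0003  0.    ]
```

Call:
arm_command(linear=[[1,0.5,0],[1,0.5,0],[1,0.5,0],[1,0.5,0],[1,0.5,0],[1,0.5,0],[1,0.5,0],[1,0.5,0]], delta_rot=[[0,0,-0.05],[0,0,-0.1],[0,0,-0.15],[0,0,-0.2],[0,0,-0.25],[0,0,-0.3],[0,0,-0.3],[0,0,-0.3]])

```text
clock: 2.1
position: [0.3681, -0.2418, 0.2224]
orientation: [[-0.833, 0.554, -0.0], [0.554, 0.833, 0.0], [0.0, 0.0, -1.0]]
force: [-0.3, 0.2, -0.2]
grip_width: 0.0874
finger_force: 0.0
```

```bash
python3 -c "
from h import *
plan([.541,.1665,.2],164)"
```

```text
t 2.1 pos [ 0.3681 -0.2418  0.2224] yaw_y 56.4 j [-0.84  0.28  1.88  0.    0.99 -1.82] lin [0.5479 2.9045 0.1501]
rz share -0.598 deg 107.6
tilt share [ 0.     -0.0001 -0.    ]
```

Call:
arm_command(linear=[[0.2,1,0],[0.2,1,0],[0.2,1,0],[0.2,1,0],[0.2,1,0],[0.2,1,0],[0.2,1,0],[0.2,1,0]], delta_rot=[[0,0,-0.05],[0,0,-0.1],[0,0,-0.15],[0,0,-0.2],[0,0,-0.25],[0,0,-0.3],[0,0,-0.3],[0,0,-0.3]])

```text
clock: 3.1
position: [0.4259, -0.1003, 0.2225]
orientation: [[-0.938, -0.347, -0.0], [-0.347, 0.938, 0.0], [0.0, 0.0, -1.0]]
force: [0.5, -0.3, -0.2]
grip_width: 0.0869
finger_force: 0.0
```

```bash
python3 -c "
from h import *
plan([.541,.1665,.2],164)"
```

```text
t 3.1 pos [ 0.4259 -0.1003  0.2225] yaw_y 110.3 j [-0.49  0.28  1.88  0.    0.98 -2.41] lin [-1.3369  1.4014  0.1501]
rz share -0.2982 deg 53.7
tilt share [ 0. -0. -0.]
```

Call:
arm_command(linear=[[-0.12,0.12,0],[-0.24,0.25,0],[-0.36,0.38,0],[-0.48,0.5,0],[-0.6,0.63,0],[-0.72,0.75,0],[-0.85,0.9,0],[-0.95,1,0]], delta_rot=[[0,0,-0.02],[0,0,-0.05],[0,0,-0.07],[0,0,-0.1],[0,0,-0.12],[0,0,-0.15],[0,0,-0.17],[0,0,-0.2]])

```text
clock: 4.1
position: [0.5072, 0.0912, 0.2225]
orientation: [[-0.551, -0.834, -0.0], [-0.834, 0.551, 0.0], [-0.0, 0.0, -1.0]]
force: [0.5, 0.3, 0.5]
grip_width: 0.087
finger_force: 0.0
```

```bash
python3 -c "
from h import *
plan([.541,.1665,.18],164)"
```

```text
t 4.1 pos [0.5072 0.0912 0.2225] yaw_y 146.6 j [-0.04  0.38  1.7   0.    1.06 -2.6 ] lin [-0.5428  0.0885  0.2832]
rz share -0.0969 deg 17.4
tilt share [ 0.  0. -0.]
```

Call:
arm_command(linear=[[-0.1,0.02,0],[-0.2,0.03,0],[-0.3,0.05,0],[-0.4,0.06,0],[-0.5,0.08,0.1],[-0.543,0.088,0.2],[-0.543,0.088,0.283],[-0.543,0.088,0.283]], delta_rot=[[0,0,-0.01],[0,0,-0.03],[0,0,-0.045],[0,0,-0.06],[0,0,-0.08],[0,0,-0.097],[0,0,-0.097],[0,0,-0.097]])

```text
clock: 5.1
position: [0.54, 0.1652, 0.179]
orientation: [[-0.277, -0.961, -0.003], [-0.961, 0.277, -0.0], [0.001, 0.003, -1.0]]
force: [-0.0, 0.0, 0.2]
grip_width: 0.0872
finger_force: 0.0
```

```bash
python3 -c "
from h import *
plan([.541,.1665,.117],164)
c=arm.read_camera('side');cv2.imwrite('pics/s1.png',cv2.resize(c['img'][130:330,220:420],(600,600)))"
```

```text
t 5.1 pos [0.54   0.1652 0.179 ] yaw_y 163.9 j [ 0.1   0.5   1.63 -0.    1.01 -2.76] lin [-0.0104 -0.0048  0.4133]
rz share -0.0004 deg 0.1
tilt share [ 0.0008 -0.0004 -0.    ]
```

View pics/s1.png

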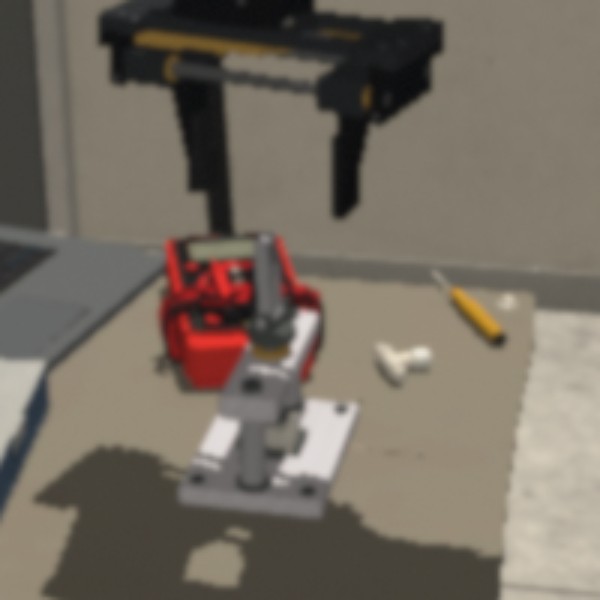

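Fingers sit above the lever, with tips at crop (225,230) and (345,215) and the lever top at (265,240). I'll check the alignment by projecting the TCP and measuring the fingertips before descending.

```bash
python3 - <<'E'
from h import *
V=None
for n in('side','top'):
    c=arm.read_camera(n);P=pts(c)
    def pj(p):
        q=np.array(c['view'])@np.r_[p,1];x,y=q[0]/-q[2],-q[1]/-q[2];s=1+c['k1']*(x*x+y*y);return np.round([x*s*c['fx']+c['cx'],y*s*c['fy']+c['cy']],1)
    for p in([.54,.1652,.179],[.5434,.1657,.156],[.541,.1665,.156]):
        q=pj(p);print(n,p,q,((q-[220,130])*3) if n=='side' else '')
    if n=='side':
        m=(P[...,2]>.17)&(P[...,2]<.2)&(abs(P[...,0]-.54)<.08)&(abs(P[...,1]-.165)<.08)
        Q=P[m];print(len(Q))
        for k in(Q[:,0]<.53,Q[:,0]>.55): print(np.round(np.median(Q[k],0),4),np.round(Q[k].min(0),4),np.round(Q[k].max(0),4))
    m=(P[...,2]>.145)&(P[...,2]<.165)&(abs(P[...,0]-.54)<.03)&(abs(P[...,1]-.165)<.03);Q=P[m];print('lever top',n,m.sum(),np.round(Q.mean(0),4) if m.sum() else '')
E
```

```text
side [0.54, 0.1652, 0.179] [310.7 196.8] [272.1 200.4]
side [0.5434, 0.1657, 0.156] [308.9 208.6] [266.7 235.8]
side [0.541, 0.1665, 0.156] [310.2 208.9] [270.6 236.7]
180
[0.4943 0.1864 0.1911] [0.4887 0.1703 0.1803] [0.5016 0.1945 0.1999]
[0.5865 0.1603 0.1909] [0.5806 0.1442 0.1812] [0.5955 0.1661 0.1998]
lever top side 72 [0.5444 0.1714 0.1524]
top [0.54, 0.1652, 0.179] [344.8 222.3] 
top [0.5434, 0.1657, 0.156] [343.  221.8] 
top [0.541, 0.1665, 0.156] [342.5 223.3] 
lever top top 0
```

Consistent within 2 mm, so I'll descend and grip.

Call:
arm_command(linear=[[-0.01,-0.005,0.05],[-0.01,-0.005,0.15],[-0.01,-0.005,0.25],[-0.01,-0.005,0.35],[-0.01,-0.005,0.413],[-0.01,-0.005,0.413],[-0.01,-0.005,0.413],[-0.01,-0.005,0.413]], delta_rot=[[0,0,0],[0,0,0],[0,0,0],[0,0,0],[0,0,0],[0,0,0],[0,0,0],[0,0,0]])

```text
clock: 6.25
position: [0.5425, 0.1667, 0.1187]
orientation: [[-0.276, -0.961, 0.001], [-0.961, 0.276, 0.0], [-0.0, -0.001, -1.0]]
force: [0.0, 0.1, 0.4]
grip_width: 0.0868
finger_force: 0.0
```

Call:
arm_command(linear=[[0,0,0],[0,0,0],[0,0,0],[0,0,0],[0,0,0],[0,0,0],[0,0,0],[0,0,0]], delta_rot=[[0,0,0],[0,0,0],[0,0,0],[0,0,0],[0,0,0],[0,0,0],[0,0,0],[0,0,0]], hand=0)

```text
clock: 7.25
position: [0.542, 0.1666, 0.1182]
orientation: [[-0.276, -0.961, 0.0], [-0.961, 0.276, -0.0], [0.0, -0.0, -1.0]]
force: [-0.1, -0.1, 0.2]
grip_width: 0.0145
finger_force: 0.0
```

```bash
cat >> h.py <<'E'
def st():
    s=arm.read_state();R=np.array(s['orientation'])
    print(round(s['clock'],2),'pos',np.round(s['position'],4),'yaw_y',round(np.degrees(np.arctan2(R[1,1],R[0,1])),2),'j6',round(s['joint_positions'][5],3),'F',np.round(s['force'],1),'M',np.round(s['ft_torque'],3),'w',round(s['grip_width'],4),'ff',round(float(np.max(s['finger_force'])),1),'eff6',round(s['effort'][5],3))
E
python3 -c "
from h import *
st()"
```

```text
7.25 pos [0.542  0.1666 0.1182] yaw_y 163.96 j6 -2.76 F [-0.1 -0.1  0.2] M [ 0.161 -0.017 -0.005] w 0.0145 ff 0.0 eff6 0.0
```

Call:
arm_command(linear=[[0,0,0],[0,0,0],[0,0,0],[0,0,0],[0,0,0],[0,0,0],[0,0,0],[0,0,0]], delta_rot=[[0,0,0],[0,0,0],[0,0,0],[0,0,0],[0,0,0],[0,0,0],[0,0,0],[0,0,0]])

```text
clock: 8.25
position: [0.5416, 0.1668, 0.118]
orientation: [[-0.276, -0.961, -0.001], [-0.961, 0.276, 0.0], [0.0, 0.001, -1.0]]
force: [-2.7, 2.1, 0.8]
grip_width: 0.0089
finger_force: 30.1
```

```bash
python3 -c "
from h import *
st()"
```

```text
8.25 pos [0.5416 0.1668 0.118 ] yaw_y 163.96 j6 -2.76 F [-2.7  2.1  0.8] M [0.601 0.415 0.125] w 0.0089 ff 30.1 eff6 0.109
```

Call:
arm_command(linear=[[0,0,0.001],[0,0,0.002],[0,0,0.002],[0,0,0.002],[0,0,0.002],[0,0,0.002],[0,0,0.002],[0,0,0.002]], delta_rot=[[0,0,0.02],[0,0,0.04],[0,0,0.0637],[0,0,0.0637],[0,0,0.0637],[0,0,0.0637],[0,0,0.0637],[0,0,0.0637]])

```text
clock: 9.25
position: [0.5417, 0.1667, 0.1177]
orientation: [[-0.462, -0.887, -0.001], [-0.887, 0.462, 0.0], [0.0, 0.001, -1.0]]
force: [-3.5, 2.7, -1.0]
grip_width: 0.0086
finger_force: 30.1
```

```bash
python3 -c "
from h import *
st()"
```

```text
9.25 pos [0.5417 0.1667 0.1177] yaw_y 152.5 j6 -2.56 F [-3.5  2.7 -1. ] M [ 0.698  0.598 -0.014] w 0.0086 ff 30.1 eff6 0.001
```

Call:
arm_command(linear=[[0,0,0.001],[0,0,0.002],[0,0,0.002],[0,0,0.002],[0,0,0.002],[0,0,0.002],[0,0,0.002],[0,0,0.002]], delta_rot=[[0,0,0.02],[0,0,0.04],[0,0,0.0637],[0,0,0.0637],[0,0,0.0637],[0,0,0.0637],[0,0,0.0637],[0,0,0.0637]])

```text
clock: 10.25
position: [0.5417, 0.1667, 0.1174]
orientation: [[-0.629, -0.778, -0.001], [-0.778, 0.629, 0.0], [0.0, 0.001, -1.0]]
force: [-4.6, 3.0, -1.6]
grip_width: 0.0087
finger_force: 30.1
```

```bash
python3 -c "
from h import *
st()"
```

```text
10.25 pos [0.5417 0.1667 0.1174] yaw_y 141.04 j6 -2.36 F [-4.6  3.  -1.6] M [ 0.8    0.638 -0.015] w 0.0087 ff 30.1 eff6 0.001
```

Call:
arm_command(linear=[[0,0,0],[0,0,0],[0,0,0.001],[0,0,0.001],[0,0,0.001],[0,0,0.002],[0,0,0.002],[0,0,0.002]], delta_rot=[[0,0,0.008],[0,0,0.016],[0,0,0.024],[0,0,0.032],[0,0,0.04],[0,0,0.048],[0,0,0.056],[0,0,0.064]])

```text
clock: 11.25
position: [0.5418, 0.1666, 0.1171]
orientation: [[-0.772, -0.636, -0.001], [-0.636, 0.772, -0.0], [0.001, 0.0, -1.0]]
force: [-3.3, 2.5, -0.9]
grip_width: 0.0091
finger_force: 30.1
```

```bash
python3 -c "
from h import *
st()
c=arm.read_camera('top')
st()
P=pts(c);cv2.imwrite('pics/t2.png',c['img'])"
```

```text
11.25 pos [0.5418 0.1666 0.1171] yaw_y 129.48 j6 -2.158 F [-3.3  2.5 -0.9] M [0.775 0.614 0.116] w 0.0091 ff 30.1 eff6 -0.007
11.3 pos [0.5418 0.1666 0.1171] yaw_y 129.43 j6 -2.158 F [-4.5  3.5 -1.4] M [0.71  0.647 0.066] w 0.0089 ff 30.1 eff6 0.147
```

Call:
arm_command(linear=[[0,0,0],[0,0,0],[0,0,0.001],[0,0,0.001],[0,0,0.001],[0,0,0.002],[0,0,0.002],[0,0,0.002]], delta_rot=[[0,0,0.008],[0,0,0.016],[0,0,0.024],[0,0,0.032],[0,0,0.04],[0,0,0.048],[0,0,0.056],[0,0,0.064]])

```text
clock: 12.3
position: [0.5418, 0.1666, 0.1168]
orientation: [[-0.884, -0.468, -0.001], [-0.468, 0.884, -0.0], [0.001, 0.0, -1.0]]
force: [-4.0, 2.9, -2.4]
grip_width: 0.0089
finger_force: 30.1
```

```bash
python3 -c "
from h import *
st()"
```

```text
12.3 pos [0.5418 0.1666 0.1168] yaw_y 117.91 j6 -1.957 F [-4.   2.9 -2.4] M [0.725 0.579 0.103] w 0.0089 ff 30.1 eff6 -0.012
```

Call:
arm_command(linear=[[0,0,0],[0,0,0],[0,0,0.001],[0,0,0.001],[0,0,0.001],[0,0,0.002],[0,0,0.002],[0,0,0.002]], delta_rot=[[0,0,0.008],[0,0,0.016],[0,0,0.024],[0,0,0.032],[0,0,0.04],[0,0,0.048],[0,0,0.056],[0,0,0.064]])

```text
clock: 13.3
position: [0.5418, 0.1665, 0.1165]
orientation: [[-0.959, -0.282, -0.0], [-0.282, 0.959, -0.0], [0.0, -0.0, -1.0]]
force: [-4.3, 2.2, -3.9]
grip_width: 0.0088
finger_force: 30.1
```

```bash
python3 -c "
from h import *
st()"
```

```text
13.3 pos [0.5418 0.1665 0.1165] yaw_y 106.38 j6 -1.755 F [-4.3  2.2 -3.9] M [0.563 0.68  0.097] w 0.0088 ff 30.1 eff6 -0.011
```

Call:
arm_command(linear=[[0,0,0.001],[0,0,0.001],[0,0,0.002],[0,0,0.002],[0,0,0.003],[0,0,0.003],[0,0,0.003],[0,0,0.003]], delta_rot=[[0,0,0.008],[0,0,0.016],[0,0,0.024],[0,0,0.032],[0,0,0.04],[0,0,0.048],[0,0,0.056],[0,0,0.064]])

```text
clock: 14.3
position: [0.5418, 0.1665, 0.1163]
orientation: [[-0.996, -0.085, -0.0], [-0.085, 0.996, -0.0], [0.0, -0.0, -1.0]]
force: [-4.1, 2.0, -2.1]
grip_width: 0.0087
finger_force: 30.1
```

```bash
python3 -c "
from h import *
st()"
```

```text
14.3 pos [0.5418 0.1665 0.1163] yaw_y 94.87 j6 -1.554 F [-4.1  2.  -2.1] M [0.48  0.731 0.145] w 0.0087 ff 30.1 eff6 0.016
```

Call:
arm_command(linear=[[0,0,0],[0,0,0],[0,0,0.001],[0,0,0.001],[0,0,0.002],[0,0,0.002],[0,0,0.002],[0,0,0.002]], delta_rot=[[0,0,0.008],[0,0,0.016],[0,0,0.024],[0,0,0.032],[0,0,0.04],[0,0,0.048],[0,0,0.056],[0,0,0.064]])

```text
clock: 15.3
position: [0.5418, 0.1664, 0.1161]
orientation: [[-0.993, 0.116, -0.0], [0.116, 0.993, -0.001], [0.0, -0.001, -1.0]]
force: [-4.1, 2.1, -1.8]
grip_width: 0.0088
finger_force: 30.1
```

```bash
python3 -c "
from h import *
st()"
```

```text
15.3 pos [0.5418 0.1664 0.1161] yaw_y 83.37 j6 -1.353 F [-4.1  2.1 -1.8] M [0.448 0.774 0.229] w 0.0088 ff 30.1 eff6 0.07
```

Contact came near 1.05 rad and torque is up 0.12 already. One more 0.2 rad.

Call:
arm_command(linear=[[0,0,0],[0,0,0],[0,0,0.001],[0,0,0.001],[0,0,0.002],[0,0,0.002],[0,0,0.002],[0,0,0.002]], delta_rot=[[0,0,0.008],[0,0,0.016],[0,0,0.024],[0,0,0.032],[0,0,0.04],[0,0,0.048],[0,0,0.056],[0,0,0.064]])

```text
clock: 16.3
position: [0.5418, 0.1664, 0.1159]
orientation: [[-0.95, 0.311, -0.0], [0.311, 0.95, -0.001], [0.0, -0.001, -1.0]]
force: [-6.1, 1.5, -0.6]
grip_width: 0.0088
finger_force: 30.1
```

```bash
python3 -c "
from h import *
st()"
```

```text
16.3 pos [0.5418 0.1664 0.1159] yaw_y 71.86 j6 -1.153 F [-6.1  1.5 -0.6] M [0.38  0.829 0.259] w 0.0088 ff 30.1 eff6 0.124
```

Joint-6 effort rises cleanly by 0.054 per 0.2 rad, so the pad force is about 21–23 N. A final 0.1 rad, then rest.

Call:
arm_command(linear=[[0,0,0],[0,0,0],[0,0,0.001],[0,0,0.001],[0,0,0.001],[0,0,0.001],[0,0,0.001],[0,0,0.001]], delta_rot=[[0,0,0.008],[0,0,0.016],[0,0,0.024],[0,0,0.034],[0,0,0.034],[0,0,0.034],[0,0,0.034],[0,0,0.034]])

```text
clock: 17.3
position: [0.5418, 0.1663, 0.1159]
orientation: [[-0.912, 0.41, -0.0], [0.41, 0.912, -0.001], [0.0, -0.001, -1.0]]
force: [-5.6, 0.3, 0.2]
grip_width: 0.0086
finger_force: 30.1
```

```bash
python3 -c "
from h import *
st()"
```

```text
17.3 pos [0.5418 0.1663 0.1159] yaw_y 65.8 j6 -1.047 F [-5.6  0.3  0.2] M [0.378 0.833 0.183] w 0.0086 ff 30.1 eff6 0.251
```

Call:
arm_command(linear=[[0,0,0],[0,0,0],[0,0,0],[0,0,0],[0,0,-0.04],[0,0,-0.08],[0,0,-0.12],[0,0,-0.167]], delta_rot=[[0,0,0],[0,0,0],[0,0,0],[0,0,0],[0,0,0],[0,0,0],[0,0,0],[0,0,0]], hand=0.6)

```text
clock: 18.3
position: [0.5421, 0.1667, 0.1411]
orientation: [[-0.912, 0.41, 0.0], [0.41, 0.912, 0.0], [-0.0, 0.0, -1.0]]
force: [0.8, -0.3, 0.8]
grip_width: 0.0517
finger_force: 0.0
```

```bash
python3 -c "
from h import *
st()
for n in('side','top'):
    c=arm.read_camera(n);P=pts(c)
    if n=='side': cv2.imwrite('pics/s3.png',cv2.resize(c['img'][130:330,220:420],(600,600)))
st()"
```

```text
18.3 pos [0.5421 0.1667 0.1411] yaw_y 65.79 j6 -1.047 F [ 0.8 -0.3  0.8] M [ 0.092 -0.172  0.013] w 0.0517 ff 0.0 eff6 0.0
18.4 pos [0.5427 0.1668 0.1416] yaw_y 65.79 j6 -1.047 F [ 0.5 -0.9  0.7] M [ 0.011 -0.17   0.017] w 0.0521 ff 0.0 eff6 -0.0
```

View pics/s3.png

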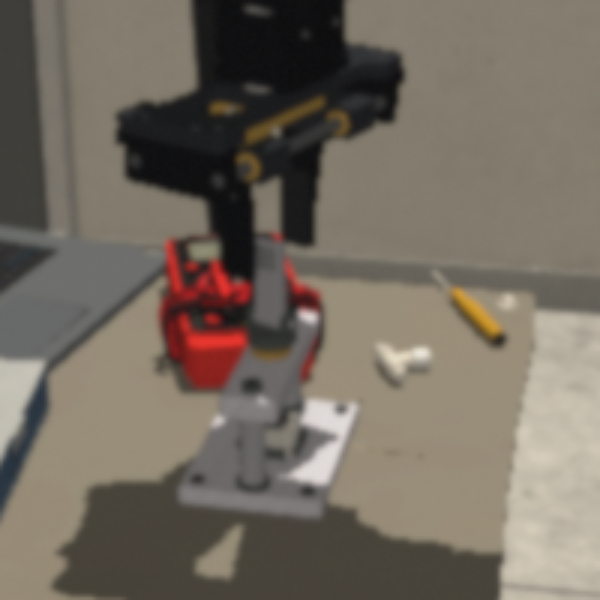

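The side view shows the lever still upright at (270,275), broad face to the camera, with the pad finger behind it at (235,260). Now I'll push it over along -tool y on an arc.

Call:
arm_command(linear=[[0,-0.05,0],[0,-0.1,0],[0,-0.143,0],[0,-0.18,0],[0,-0.22,0],[0,-0.255,0],[0,-0.305,0.02],[0,-0.353,0.047]], delta_rot=[[0,0,0],[0,0,0],[0,0,0],[0,0,0],[0,0,0],[0,0,0],[0,0,0],[0,0,0]])

```text
clock: 19.4
position: [0.5205, 0.1179, 0.1334]
orientation: [[-0.912, 0.41, 0.001], [0.41, 0.912, 0.0], [-0.001, 0.0, -1.0]]
force: [0.4, 0.8, 0.8]
grip_width: 0.0524
finger_force: 0.7
```

```bash
python3 -c "
from h import *
st()
c=arm.read_camera('side');P=pts(c);cv2.imwrite('pics/s4.png',cv2.resize(c['img'][130:330,220:420],(600,600)))
"
```

```text
19.4 pos [0.5205 0.1179 0.1334] yaw_y 65.79 j6 -1.135 F [0.4 0.8 0.8] M [ 0.328 -0.301  0.004] w 0.0524 ff 0.7 eff6 0.063
```

View pics/s4.png

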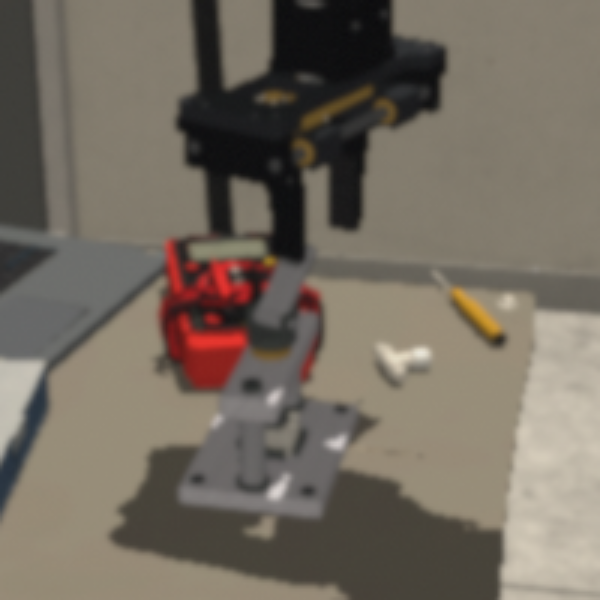

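The lever is folding the right way: about 0.7–0.8 rad, its end at (295,262) under the finger.

Call:
arm_command(linear=[[0,-0.02,0.02],[0,-0.039,0.04],[0,-0.07,0.087],[0,-0.09,0.139],[0,-0.1,0.187],[0,-0.1,0.2],[0,-0.1,0.21],[0,-0.1,0.21]], delta_rot=[[0,0,0],[0,0,0],[0,0,0],[0,0,0],[0,0,0],[0,0,0],[0,0,0],[0,0,0]])

```text
clock: 20.45
position: [0.5149, 0.1044, 0.1049]
orientation: [[-0.912, 0.41, 0.003], [0.41, 0.912, -0.0], [-0.003, 0.001, -1.0]]
force: [-5.2, -0.7, 24.8]
grip_width: 0.0518
finger_force: 12.4
```

```bash
python3 -c "
from h import *
st()"
```

```text
20.45 pos [0.5149 0.1044 0.1049] yaw_y 65.82 j6 -1.161 F [-5.2 -0.7 24.8] M [0.402 0.439 0.09 ] w 0.0518 ff 12.4 eff6 0.138
```

At its stop with 25 N. Lifting off.

Call:
arm_command(linear=[[0,0,-0.1],[0,0,-0.2],[0,0,-0.3],[0,0,-0.4],[0,0,-0.5],[0,0,-0.6],[0,0,-0.7],[0,0,-0.8]], delta_rot=[[0,0,0],[0,0,0],[0,0,0],[0,0,0],[0,0,0],[0,0,0],[0,0,0],[0,0,0]])

```text
clock: 21.45
position: [0.5141, 0.1046, 0.223]
orientation: [[-0.912, 0.41, 0.0], [0.41, 0.912, 0.0], [-0.0, 0.0, -1.0]]
force: [0.6, 0.1, 0.2]
grip_width: 0.0524
finger_force: 0.0
```

```bash
python3 -c "
from h import *
st()
c=arm.read_camera('side');P=pts(c);cv2.imwrite('pics/s5.png',cv2.resize(c['img'][130:330,220:420],(600,600)))
m=(abs(P[...,0]-.535)<.045)&(abs(P[...,1]-.15)<.06)&(P[...,2]>.088)&(P[...,2]<.16)
Q=P[m];u=(Q[:,:2]-[.5415,.1665])@[-.41,-.912]
for a in range(-16,60,8):
    k=(u>a/1e3)&(u<(a+8)/1e3)
    if k.sum()>2: print(a,k.sum(),np.round(np.percentile(Q[k,2],[10,50,90]),4))
"
```

```text
21.45 pos [0.5141 0.1046 0.223 ] yaw_y 65.79 j6 -1.161 F [0.6 0.1 0.2] M [ 0.08  -0.087 -0.053] w 0.0524 ff 0.0 eff6 0.0
-16 58 [0.0896 0.0945 0.102 ]
-8 124 [0.0948 0.1029 0.1087]
0 44 [0.0936 0.1059 0.1084]
8 22 [0.1044 0.1074 0.1088]
16 26 [0.1016 0.1073 0.1083]
24 26 [0.104  0.1074 0.1086]
32 24 [0.1025 0.1069 0.1085]
40 27 [0.1018 0.1074 0.1091]
48 4 [0.1039 0.1072 0.1076]
```

View pics/s5.png

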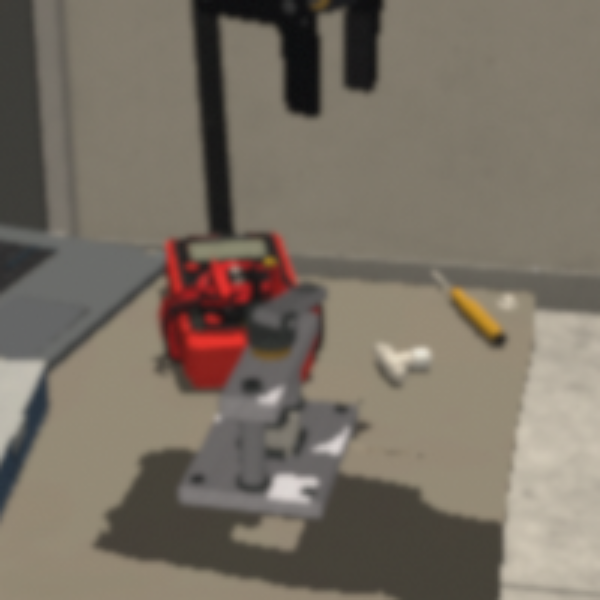

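The lever lies flat from (265,320) to (320,293), its top level at 107 mm along its length. The gripper is clear above it, and the tee hasn't moved. Handing in.

```bash
python3 -c "
from h import *
print(arm.job_done())"
```

```text
the job is handed in; nothing more can be done
None
```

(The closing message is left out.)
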